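# Set up a finned resin mould

### The job

Get the casting station ready to pour: lift the dark wooden offcuts out of the fence corner into the black scrap tray, and push the white finned mould square and flush into the corner of the aluminium fence. Then put every blue comb core into the mould, fins down, so that its fins slide between the mould's fins until it is fully home (anywhere along the mould, side by side), with the mould still flush in the corner; and hang the rinsed white mixing pot by its wire handle on the hook to drip. Leave everything else where it is.

Things in the scene. Friction and masses are not known exactly. Their poses are not given: they have to be found in the camera images.
- fence: Aluminium L-shaped fence fixed to the bench, 25 mm high, bars 20 mm wide. Origin: inside corner at bench level. Far bar: 185 mm along -y, inner face at x = 0. Side bar: 105 mm along -x, inner face at y = 0. The mould belongs at x < 0, y < 0: flush, its origin is at (-47.5, -100) mm here, axes alike. Two black and orange clamps, 52 mm high, stand outside the bars.
- mould: Loose white mould, 95 (x) x 200 (y) x 38 mm high, 600 g; origin at its underside's centre. 12 mm floor; five fins along y, 7 mm thick, 26 high, at x = -44, -22, 0, 22, 44 mm: four grooves 15 wide at x = -33, -11, 11, 33 mm, 184 long between grey end walls 8 mm thick, as high as the fins. Starts 60 to 95 mm short of the fence, a little turned; slides when pushed with a few newtons.
- core1_grip (a point): Blue comb core (one of up to four alike; may be absent). Back bar 88 (x) x 38 (y) x 14 mm; below it four fins 8 mm thick, 38 wide, 24 long at x = -33, -11, 11, 33 mm; on top a wooden grip block 36 (x) x 16 (y) x 44 mm. 82 mm high, 140 g. Starts standing on its fins. Point: centre of the grip block, 60 mm above the fin tips. Home: back bar on the mould's fins, point at x = 0, z = 74 mm in the mould, axes along the mould's.
- core2_grip (a point): Another blue comb core of slippery plastic, exactly like core 1 (may be absent). Point: centre of its grip block, 60 mm above the fin tips, 22 mm above the back bar. A half turn makes no difference. Four cores fit in the mould at y = -69, -23, 23, 69 mm, with 3.5 mm free on each side of a fin.
- core3_grip (a point): Another blue comb core of slippery plastic, exactly like core 1 (may be absent). Point: centre of its grip block, 60 mm above the fin tips, 22 mm above the back bar. A half turn makes no difference. Four cores fit in the mould at y = -69, -23, 23, 69 mm, with 3.5 mm free on each side of a fin.
- core4_grip (a point): Another blue comb core of slippery plastic, exactly like core 1 (may be absent). Point: centre of its grip block, 60 mm above the fin tips, 22 mm above the back bar. A half turn makes no difference. Four cores fit in the mould at y = -69, -23, 23, 69 mm, with 3.5 mm free on each side of a fin.
- offcut1_mid (a point): Dark wooden offcut block (may be absent), 28 (its x) x 60 (its y) x 50 mm high, 60 g, standing between the mould and the far bar of the fence. This point is its centre, 25 mm above the bench.
- offcut2_mid (a point): Dark wooden offcut block (may be absent), 60 (its x) x 28 (its y) x 50 mm high, 60 g, standing between the mould and the side bar of the fence. This point is its centre, 25 mm above the bench.
- scraptray: Open black tray fixed to the bench, 120 (its x) x 150 (its y) x 45 mm high, walls and floor about 4 mm. Origin at the centre of its underside. Empty at the start.
- pot_peak (a point): White pot, green band, 84 mm across, 80 high, 120 g; rigid upright wire handle 8 mm thick in its y-z plane: uprights at y = -45, 45 mm, top wire straight at 140 mm above the underside for |y| = 14 to 45 mm (can be pinched there from above), bent up to a peak at y = 0, 152 mm up. Point: the peak, wire centre, 12 mm above the straight wire.
- hookstand: Steel drip hook fixed to the bench: 90 mm square foot, post 16 mm thick and 215 mm high at the origin (bench level). A horizontal rod 8 mm thick, centre 200 mm high, runs from the post 115 mm along its -x and ends in an upturned tip reaching 218 mm high at x = -126 mm.
- hook_seat (a point): Top of the hook's rod, 204 mm above the bench, 70 mm from the post along the stand's -x; axes as the stand's. A hung pot's peak is about 4 to 6 mm above the rod's top, the pot's y-z plane across the rod.
- tape: Bystander: roll of masking tape lying flat, 84 mm across, 45 mm high, near the cores. Origin under its centre.
- cup: Bystander: clear cup, 72 mm across, 85 mm high. Origin under its centre.
- bottle: Bystander: white bottle, 72 mm across, 190 mm high. Origin under its centre.
- sponge: Bystander: yellow block sponge, 80 x 50 x 30 mm. Origin under its centre.
- brush: Bystander: brush lying on the bench. Origin under it.
- jar: Bystander: amber jar with a black cap, 80 mm across, 90 mm high. Origin under its centre.
There are look-alikes about, which are no part of the job. Leave any green, pink or red look-alike of the part that bears core4_grip alone.

How it is judged (in metres and radians):
On the way, in this order (a step that is already met when the one before it is completed fails the run):
1. the mould is pushed square and flush into the fence corner (x of mould in the frame of fence above -0.0515 m and y of mould in the frame of fence between -0.104 and -0.09 m and angle between the x axis of mould and the x axis of fence, either way round below 0.035 rad), for 0.2 s.
2. every comb core is fully home between the mould's fins (z of each of core1_grip, core2_grip, core3_grip, core4_grip in the frame of mould below 0.078 m and x of core1_grip in the frame of mould between -0.008 and 0.008 m and y of core1_grip in the frame of mould between -0.082 and 0.082 m and angle between each of core1_grip, core2_grip, core3_grip, core4_grip's own z axis and vertical below 0.08 rad and x of core2_grip in the frame of mould between -0.008 and 0.008 m and y of core2_grip in the frame of mould between -0.082 and 0.082 m and x of core3_grip in the frame of mould between -0.008 and 0.008 m and y of core3_grip in the frame of mould between -0.082 and 0.082 m and x of core4_grip in the frame of mould between -0.008 and 0.008 m and y of core4_grip in the frame of mould between -0.082 and 0.082 m), for 0.2 s.
At the end, for the whole second after the job is handed in: Mould within 4 mm of both fence faces and 2 degrees of square; every core down on the mould's fins (4 mm), centred across (8 mm), upright, inside the end walls; offcuts in the tray; pot hanging at rest on the hook's rod, upright within 20 degrees (all of step 1 and all of step 2 and x of offcut1_mid in the frame of scraptray between -0.057 and 0.057 m and y of offcut1_mid in the frame of scraptray between -0.072 and 0.072 m and height (world z) of each of offcut1_mid, offcut2_mid below 0.065 m and x of offcut2_mid in the frame of scraptray between -0.057 and 0.057 m and y of offcut2_mid in the frame of scraptray between -0.072 and 0.072 m and distance between pot_peak and hook_seat below 0.06 m and height (world z) of pot_peak above 0.195 m and angle between pot_peak's own z axis and vertical below 0.35 rad and contact force between pot and hookstand above 0.4 N and linear speed of pot below 0.1 m/s and linear speed of mould below 0.03 m/s); the robot touches nothing.
It fails at once if a bystander is shoved more than 5 cm or tipped over (distance of any of tape, cup, bottle, sponge, brush, jar from where it was at the start of the episode above 0.05 m or angle between any of cup, bottle, jar's own z axis and vertical above 0.7 rad).
Of offcut1, offcut2 only 1 to 2 are there at a start; the rules pass over those that are not, and their reading is None.
Of core1, core2, core3, core4 only 3 to 4 are there at a start; the rules pass over those that are not, and their reading is None.
At some moment in a run one of core1, core2, core3, core4 may be knocked a few centimetres aside while the robot is not near it.
It also fails if it takes over 210 s, if anything falls off the work surface, if the arm or the gripper's body presses on something with over 40 N, if the wrist force passes 120 N, or if a joint passes its speed limit or range.

### The arm

A 6-joint arm with a two-finger parallel gripper is mounted at the origin on the work surface. World frame = base frame: x ahead of the robot, y to its left, z up, the work surface at z = 0. Lengths are in m, angles in degrees, forces in N, time in s.
With the tool pointing down it reaches from about 0.25 to 0.85 m from the base axis. Payload 12.5 kg.
Tool frame: the origin (TCP) lies on the centre line of the jaws, within the pads' length; the fingertips stand 22 mm ahead of it and the grasp point (between the pads) lies 3 mm ahead of it; z points along the fingers, y is the line along which they close (so a half turn about z gives the same grasp; the last joint's range is limited). The gripper opens to 93 mm and grips with 3 to 60 N. Pads are 15 mm wide; open, the fingers measure 128 mm over their backs; the gripper's body (75 mm by 188 mm) begins 65 mm behind the grasp point.
Start: joints at [-67.987, 20.094, 94.641, -0, 65.266, -4.847], TCP at [0.249, -0.491, 0.241] pointing down, gripper open.
Joint ranges: [-157.81, 157.81], [-45, 120.19], [0.68, 151.7], [-89.99, 269.99], [4.06, 180], [-164.3, 164.3]. Speed limits (degrees/s): [127.2, 127.2, 159.86, 180, 180, 180].

### API

Orientations are given as [roll, pitch, yaw] about the fixed x, y, z axes, in that order (R = Rz(yaw) Ry(pitch) Rx(roll)).
In Python, from rig import r gives the robot as it stands. The module is installed in compiled form; this text tells all that it offers.
- The arm moves only by the shell command python3 -m inch 'ROWS' [OPENING] [FORCE]. ROWS is JSON, a list of rows, each a list of 6 numbers: the shift along the tool's x, y, z in mm, then the turn, a rotation vector about the tool's x, y, z in degrees. In form: [[dx, dy, dz, wx, wy, wz], ...]. A call has 1 to 12 rows; each row shifts and turns the commanded pose from where the row before left it, along the tool's axes as they then stand; what a row does not reach is not made up. A row lasts 1/8 s, in which the tool goes at most 62.5 mm and 10.7 degrees, less where a joint would pass 70% of its speed; a pose out of reach is approached as far as the arm can. A call is refused whole if a number of a shift passes 62.5 or a number of a turn 10.7, either way. A call with a gripper value outside its range is refused whole. OPENING is the opening, from -1 (shut) to 1 (fully open), so that 0 is half open, set as the call begins (- or left out, the last holds). The fingers move at their own pace and stop on an object; FORCE is the grip in N (left out, the last holds). Time passes only in rows, so rows that do not move let the fingers close. It gives the time, the measured TCP pose, the force, the opening and the grip force at its end, in the units of the state.
- r.get_obs(): the state, without advancing time (a new reading comes with each control period).
- r.get_image(name): name is "scene" or "top" or "wrist"; returns a dict with "frame" (384x512x3 uint8, blue, green, red), "fx", "fy", "cx", "cy" (pixels), "R" (3x3) and "t" (3): a world point X has camera coordinates R X + t. Camera axes: x right, y down, z forward; pixel columns grow to the right and rows downward; lengths in m; the calibration is good to about 2 mm. A picture is of the moment at which its call begins. There is no depth.
- r.hand_in(): hands the job in; it is judged then, once.
The state is a dict: "time_s": time; "qpos": joint angles; "joint_velocities": joint speeds; "joint_torque": joint torques, N m; "ee_pos": TCP position; "eef_rot": TCP orientation; "wrist_force": force on the tool from outside, world axes, zero at the start; "moment": the same for the moment, N m; "opening": finger opening in m; "gripper_force": force on a finger pad.
Only numpy, scipy, OpenCV 4.12 (cv2) and the standard library are available. Lean on these libraries where they do the work, as an engineer would, in place of code of your own. Each camera call takes 0.05 s, during which the arm holds its last target. There are 200 camera calls.

## Working session

There is one attempt and no reset: what is moved stays moved. The work goes in short steps, Python scripts to look and compute and a shell command to move; the robot and the scene stay as the last step left them, time stands still between calls to the robot, and variables do not carry over. Pictures are saved under pics/ and viewed, at most 14 in all, crops included, and the job is handed in when it is done.

```bash
mkdir -p pics; cat > h.py <<'E'
import numpy as np,cv2
from rig import r
def snap(n,f):
    im=r.get_image(n); cv2.imwrite(f'pics/{f}.png',im['frame']); np.savez(f'pics/{f}.npz',**{k:im[k] for k in('R','t','fx','fy','cx','cy')}); return im
def ray(f,u,v,z):
    c=np.load(f'pics/{f}.npz'); R=c['R'];t=c['t']
    d=R.T@np.array([(u-c['cx'])/c['fx'],(v-c['cy'])/c['fy'],1]); o=-R.T@t
    return o+d*(z-o[2])/d[2]
def proj(f,X):
    c=np.load(f'pics/{f}.npz'); p=c['R']@np.array(X)+c['t']; return p[:2]/p[2]*[c['fx'],c['fy']]+[c['cx'],c['cy']]
E
python3 - <<'E'
from h import *
a=snap('top','t0');b=snap('scene','s0')
for f in('t0','s0'):
    cv2.imwrite(f'pics/{f}b.png',cv2.resize(cv2.imread(f'pics/{f}.png'),(800,600),interpolation=cv2.INTER_CUBIC))
    c=np.load(f'pics/{f}.npz');print(f,-c['R'].T@c['t'],c['R'].round(2).tolist(),c['fx'])
print(r.get_obs())
E
```

```text
t0 [ 0.31660539 -0.04678249  1.53294248] [[0.01, -1.0, -0.01], [-0.99, -0.01, -0.14], [0.14, 0.01, -0.99]] 400.27891448069045
s0 [ 1.00477647 -0.7562862   0.87330328] [[0.8, 0.6, 0.02], [0.38, -0.5, -0.78], [-0.46, 0.63, -0.63]] 388.3246505638759
{'time_s': 0.1, 'qpos': array([-6.79851579e+01,  2.01214284e+01,  9.46719385e+01,  1.80458158e-04,
        6.52681434e+01, -4.84684560e+00]), 'joint_velocities': array([ 0.14797178, -0.05860703, -0.16813258, -0.06793929, -0.07107192,
       -0.05108579]), 'joint_torque': array([ 1.18514818e-03, -4.98027420e+01, -2.85705632e+01,  7.00714183e-02,
        2.39379331e-02, -4.61454772e-05]), 'ee_pos': array([ 0.24842914, -0.49037276,  0.24016248]), 'eef_rot': array([-1.79938723e+02, -5.36040506e-03,  2.68616092e+01]), 'wrist_force': array([ 0.48377019, -0.24239146,  0.17148376]), 'moment': array([ 0.02165154,  0.0081039 , -0.01830145]), 'gripper_force': 0.0, 'opening': 0.09324331808997832}
```

View pics/t0b.png

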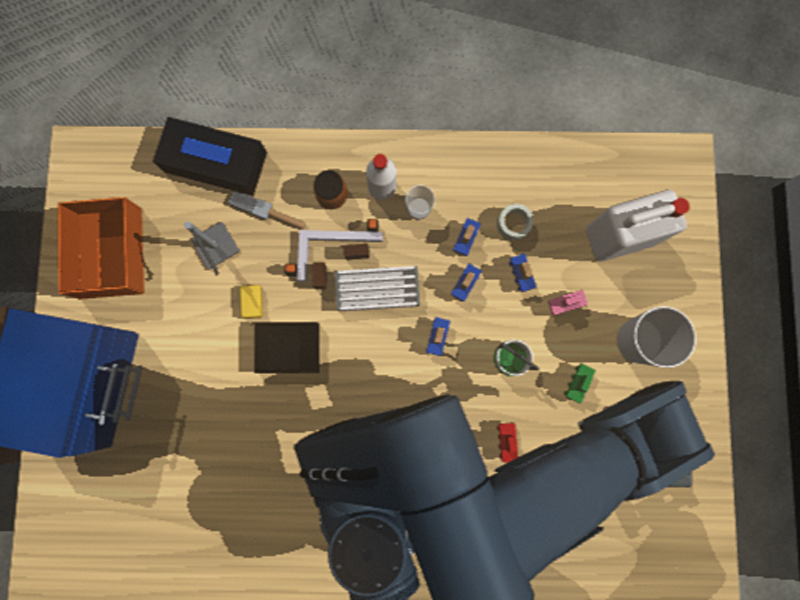

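View pics/s0b.png

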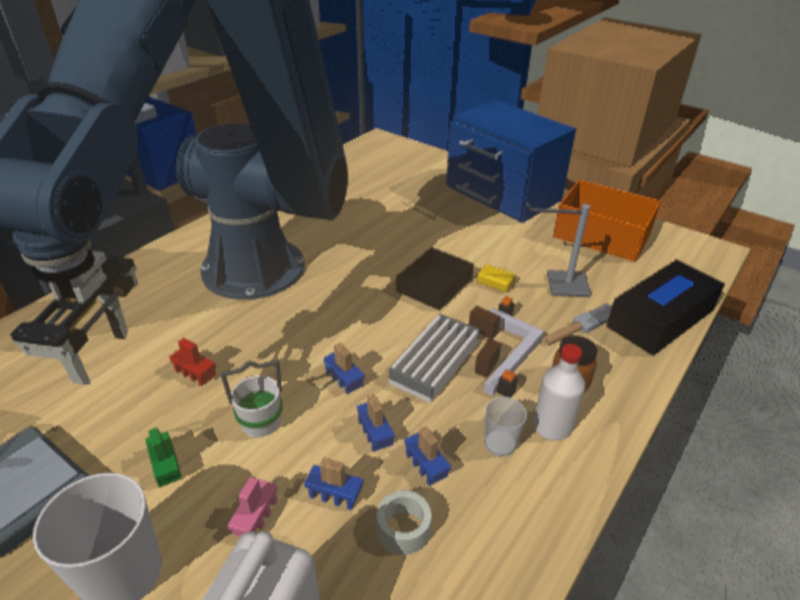

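Four blue cores, two offcuts, the mould (375,288), the tray (287,347), the hook stand (210,245) and the pot (513,357) are all visible in the top view. I need enlarged crops to measure them.

```bash
python3 - <<'E'
from h import *
im=cv2.imread('pics/t0.png')
cv2.imwrite('pics/c1.png',cv2.resize(im[130:250,110:280],None,fx=4.7,fy=4.7,interpolation=cv2.INTER_CUBIC))
cv2.imwrite('pics/c2.png',cv2.resize(im[130:260,250:400],None,fx=4.6,fy=4.6,interpolation=cv2.INTER_CUBIC))
E
```

```text
(no output)
```

View pics/c1.png

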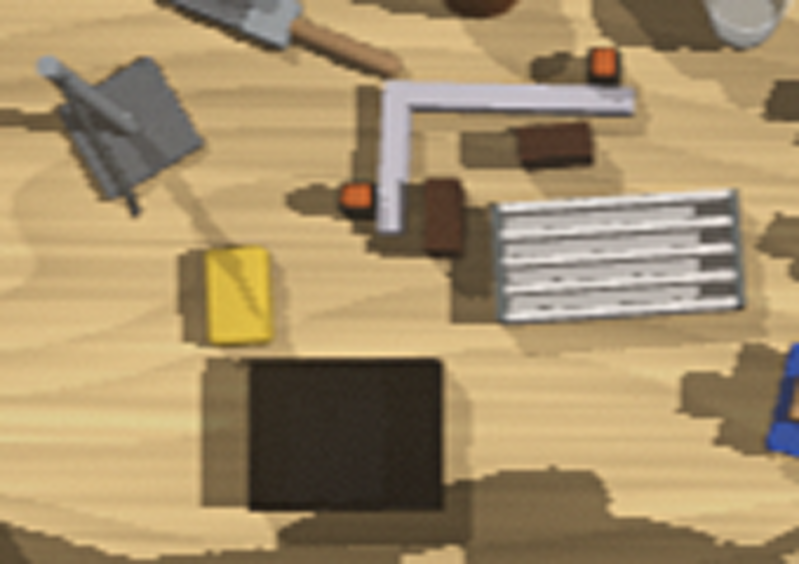

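View pics/c2.png

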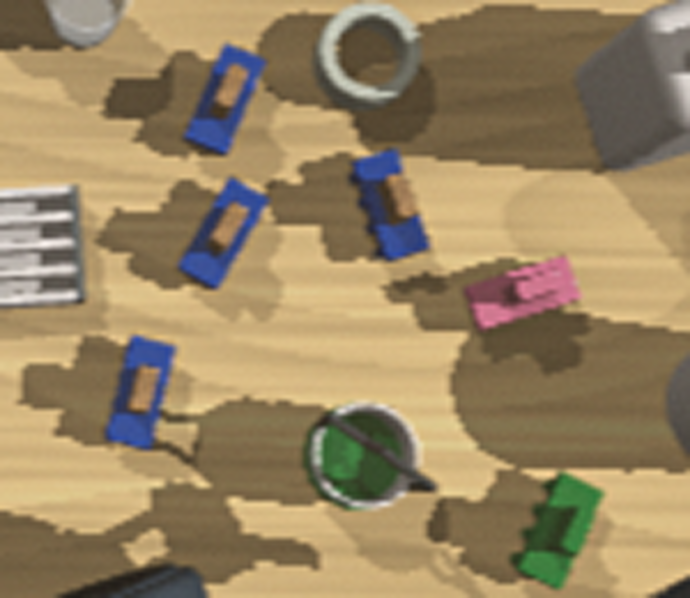

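Crop 1 shows the fence inner corner at (410,108), the mould at (497,204)-(743,307), the offcuts near (554,141) and (444,211), the tray, and the hook post top (48,68) with its tip at (137,212). Crop 2 shows the core grips at (232,87), (231,226), (400,198) and (145,388), and the pot handle running from about (328,418) to (435,488).

```bash
cat >> h.py <<'E'
def go(x,y,z,yaw,cur=None):
    "shift in present tool axes (mm) then turn about tool z (deg)"
    o=r.get_obs(); p=o['ee_pos'];w=np.radians(o['eef_rot'][2]); d=(np.array([x,y,z])-p)*1000
    dx=d[0]*np.cos(w)+d[1]*np.sin(w); dy=d[0]*np.sin(w)-d[1]*np.cos(w)
    t=o['eef_rot'][2]-yaw; t=(t+180)%360-180
    print('shift',np.round([dx,dy,-d[2]],1),'turn z',round(t,1))
E
python3 - <<'E'
from h import *
A=lambda u,v,z:ray('t0',110+u/4.7-.0,130+v/4.7,z)[:2]
B=lambda u,v,z:ray('t0',250+u/4.6,130+v/4.6,z)[:2]
ang=lambda d:np.degrees(np.arctan2(d[1],d[0])).round(1)
f=A(410,108,.025);g=A(633,115,.025);h=A(400,232,.025)
print('fence',f,'far bar -y dir+90',ang(f-g)-90,np.linalg.norm(g-f),'x dir',ang(f-h),np.linalg.norm(f-h))
m=[A(*p,.038) for p in((497,204),(738,188),(743,307),(500,322))]
print('mould',np.mean(m,0),ang(m[0]-m[1])-90,ang(m[3]-m[2])-90,ang(m[0]-m[3]),[np.linalg.norm(m[i]-m[i-1]).round(3) for i in range(4)]); print(np.round(m,3).tolist())
print('off1',A(554,138,.05),ang(A(517,125,.05)-A(590,122,.05))-90,'off2',A(444,213,.05),ang(A(444,180,.05)-A(446,255,.05)))
t=[A(*p,.045) for p in((250,360),(442,360),(443,510),(249,512))];print('tray',np.mean(t,0),ang(t[0]-t[1])-90)
P=A(48,68,.215);T=A(137,212,.218);ft=np.mean([A(*p,.005) for p in((148,57),(203,143),(107,200),(58,110))],0)
print('hook',P,ft,T,ang(ft-T),ang(P-T),np.linalg.norm(P-T))
for n,c,a,b in(('A',(232,87),(203,147),(246,52)),('B',(231,226),(197,279),(250,187)),('C',(400,198),(406,252),(374,155)),('D',(145,388),(128,443),(154,341))):
    print(n,B(*c,.080),'x dir',ang(B(*b,.038)-B(*a,.038)), 'bar',(B(*a,.038)+B(*b,.038))/2)
print('pot rim',B(362,455,.08),'handle',B(328,418,.14),B(435,488,.14))
print('proj corner',proj('s0',[*f,.025])*1.5625)
E
```

```text
fence [0.65633438 0.17137699] far bar -y dir+90 -1.0999999999999943 0.1829499599167285 x dir -2.6 0.10309933326464732
mould [ 0.53505182 -0.00292556] 4.599999999999994 4.400000000000006 3.0 [np.float64(0.096), np.float64(0.195), np.float64(0.097), np.float64(0.195)]
[[0.575, 0.097], [0.591, -0.098], [0.494, -0.102], [0.48, 0.092]]
off1 [0.6276114 0.0510762] 3.200000000000003 off2 [0.56528197 0.13769768] 3.3
tray [0.38734544 0.21031391] 0.7999999999999972
hook [0.63944774 0.40555976] [0.64135308 0.4072144 ] [0.53483476 0.33491905] 34.2 34.0 0.1262298992284957
A [ 0.66448293 -0.21942409] x dir -23.8 bar [ 0.66399022 -0.21823481]
B [ 0.55089708 -0.21831812] x dir -29.5 bar [ 0.55189753 -0.21718414]
C [ 0.57542948 -0.3533865 ] x dir 17.3 bar [ 0.57836009 -0.35391987]
D [ 0.4205685  -0.15020126] x dir -14.0 bar [ 0.4204397  -0.14999933]
pot rim [ 0.37046089 -0.32048091] handle [ 0.39563156 -0.2839234 ] [ 0.34440696 -0.36353217]
proj corner [526.77910653 332.53477093]
```

```bash
python3 -c "
from h import *
go(.628,.051,.15,3)"
```

```text
shift [ 583.2 -311.5   90.2] turn z 23.9
```

```bash
python3 -m inch '[[45,-24,0,0,0,0],[45,-24,0,0,0,0],[45,-24,0,0,0,0],[45,-24,0,0,0,0],[45,-24,0,0,0,0],[45,-24,0,0,0,0],[45,-24,0,0,0,0],[45,-24,0,0,0,0],[45,-24,0,0,0,0],[45,-24,0,0,0,0],[45,-24,0,0,0,0],[45,-24,0,0,0,0]]' 1 30
python3 -m inch '[[43,-23,0,0,0,0],[0,0,0,0,0,8],[0,0,0,0,0,8],[0,0,0,0,0,8],[0,0,30,0,0,0],[0,0,0,0,0,0]]'
python3 - <<'E'
from h import *
go(.628,.051,.033,3)
snap('wrist','w0');cv2.imwrite('pics/w0b.png',cv2.resize(cv2.imread('pics/w0.png'),(800,600)))
E
```

```text
time_s: 1.6
ee_pos: [0.6008, 0.0118, 0.2403]
eef_rot: [-180.0, 0.0, 26.9]
wrist_force: [0.1, -0.5, 0.6]
opening: 0.0928
gripper_force: 0.0
time_s: 2.35
ee_pos: [0.6269, 0.0502, 0.2085]
eef_rot: [-180.0, 0.3, 2.9]
wrist_force: [-0.1, -0.3, 0.5]
opening: 0.0928
gripper_force: 0.0
shift [  1.1  -0.7 175.5] turn z -0.1
```

View pics/w0b.png

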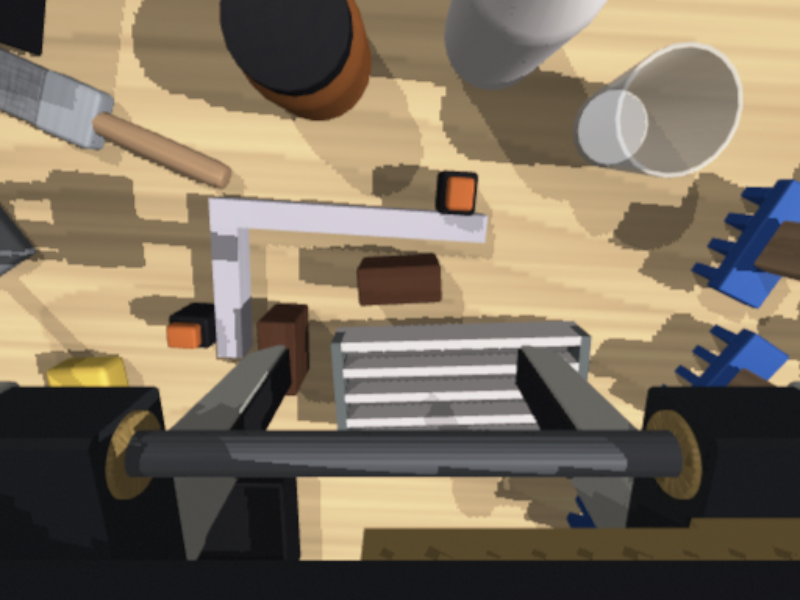

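The wrist view shows offcut 1 with its top at (360,272)-(441,300), the fence corner at about (240,228), and the far bar's end at (487,240).

```bash
python3 - <<'E'
from h import *
c=np.load('pics/w0.npz');print(-c['R'].T@c['t'])
k=1.5625
for n,u,v,z in(('corner',240,229,.025),('end',487,242,.025),('sideend',238,357,.025),('o1tl',359,274,.05),('o1tr',440,269,.05),('o1br',441,300,.05),('o1bl',362,304,.05),('o2 tl',258,318,.05),('o2tr',303,318,.05),('m tl',333,350,.038),('m tr',588,340,.038)):
    print(n,ray('w0',u/k,v/k,z)[:2].round(4))
print(proj('w0',[.628,.051,.05])*k,proj('w0',[.656,.171,.025])*k)
im=cv2.imread('pics/w0.png')
E
```

```text
[0.7016461  0.05198637 0.35283222]
corner [0.6581 0.1713]
end [ 0.6576 -0.0136]
sideend [0.5547 0.1782]
o1tl [0.6338 0.0797]
o1tr [0.6403 0.0226]
o1br [0.6176 0.0203]
o1bl [0.6118 0.077 ]
o2 tl [0.5974 0.1524]
o2tr [0.5991 0.1197]
m tl [0.5701 0.0995]
m tr [ 0.588  -0.0962]
[399.04554323 283.94919888] [240.54607011 231.87069745]
```

```bash
python3 -m inch '[[0,0,44,0,0,-2],[0,0,44,0,0,0],[0,0,44,0,0,0],[0,0,43,0,0,0],[0,0,0,0,0,0]]'
python3 -m inch '[[0,0,0,0,0,0],[0,0,0,0,0,0],[0,0,0,0,0,0],[0,0,0,0,0,0]]' -1 30
python3 -m inch '[[0,0,-40,0,0,0],[0,0,-40,0,0,0],[0,0,-40,0,0,0],[0,0,0,0,0,0]]'
python3 -c "
from h import *
go(.417,.21,.14,0)"
```

```text
time_s: 3.02
ee_pos: [0.6269, 0.0502, 0.034]
eef_rot: [-180.0, 0.2, 4.9]
wrist_force: [-0.1, 0.6, 1.2]
opening: 0.0931
gripper_force: 0.0
time_s: 3.52
ee_pos: [0.6285, 0.0503, 0.0365]
eef_rot: [180.0, -0.1, 4.9]
wrist_force: [-1.8, 1.3, 7.1]
opening: 0.0596
gripper_force: 30.0
time_s: 4.03
ee_pos: [0.6295, 0.0503, 0.1589]
eef_rot: [180.0, -0.3, 4.9]
wrist_force: [0.1, -0.2, 0.3]
opening: 0.0602
gripper_force: 30.0
shift [-198.2 -177.2   18.9] turn z 4.9
```

```bash
python3 -m inch '[[-33,-30,0,0,0,0],[-33,-30,0,0,0,0],[-33,-30,0,0,0,0],[-33,-29,0,0,0,0],[-33,-29,0,0,0,0],[-33,-29,0,0,0,0],[0,0,0,0,0,5],[0,0,40,0,0,0],[0,0,40,0,0,0],[0,0,35,0,0,0],[0,0,0,0,0,0],[0,0,0,0,0,0]]'
python3 -m inch '[[0,0,0,0,0,0],[0,0,0,0,0,0],[0,0,-40,0,0,0],[0,0,-40,0,0,0],[0,0,-40,0,0,0],[0,0,0,0,0,0]]' 0.7
python3 -c "
from h import *
go(.567,.137,.16,90)"
```

```text
time_s: 5.52
ee_pos: [0.4155, 0.2097, 0.0405]
eef_rot: [180.0, 0.1, -0.1]
wrist_force: [1.6, -0.2, 0.2]
opening: 0.0598
gripper_force: 30.0
time_s: 6.28
ee_pos: [0.4171, 0.2103, 0.1634]
eef_rot: [-179.9, -0.3, -0.1]
wrist_force: [0.3, 0.1, 0.4]
opening: 0.0793
gripper_force: 0.0
shift [150.1  72.9   3.4] turn z -90.1
```

```bash
python3 -m inch '[[38,18,0,0,0,0],[38,18,0,0,0,0],[38,18,0,0,0,0],[37,18,0,0,0,0],[0,0,0,0,0,-10],[0,0,0,0,0,-10],[0,0,0,0,0,-10],[0,0,0,0,0,-10],[0,0,0,0,0,-10],[0,0,0,0,0,-10],[0,0,0,0,0,-10],[0,0,0,0,0,-10]]' 1
python3 -m inch '[[0,0,0,0,0,-10],[0,0,0,0,0,-3],[0,0,40,0,0,0],[0,0,40,0,0,0],[0,0,45,0,0,0],[0,0,0,0,0,0]]'
python3 -m inch '[[0,0,0,0,0,0],[0,0,0,0,0,0],[0,0,0,0,0,0],[0,0,0,0,0,0]]' -1 30
python3 -m inch '[[0,0,-40,0,0,0],[0,0,-40,0,0,0],[0,0,-45,0,0,0],[0,0,0,0,0,0]]'
python3 -c "
from h import *
go(.362,.21,.16,0)"
```

```text
time_s: 7.78
ee_pos: [0.5662, 0.1374, 0.1596]
eef_rot: [-179.9, 0.0, 80.2]
wrist_force: [-0.5, -0.0, -0.3]
opening: 0.0931
gripper_force: 0.0
time_s: 8.52
ee_pos: [0.5642, 0.137, 0.0324]
eef_rot: [-179.6, 0.0, 92.9]
wrist_force: [0.4, 1.1, -1.1]
opening: 0.093
gripper_force: 0.0
time_s: 9.02
ee_pos: [0.5669, 0.1375, 0.0364]
eef_rot: [179.9, -0.0, 92.9]
wrist_force: [-2.1, -1.4, 6.1]
opening: 0.0598
gripper_force: 29.9
time_s: 9.52
ee_pos: [0.5682, 0.1377, 0.1641]
eef_rot: [179.7, -0.0, 92.9]
wrist_force: [0.8, -0.7, -1.3]
opening: 0.0599
gripper_force: 29.9
shift [  82.5 -202.3    4.1] turn z 92.9
```

```bash
python3 -m inch '[[17,-41,0,0,0,0],[17,-41,0,0,0,0],[17,-40,0,0,0,0],[16,-40,0,0,0,0],[16,-40,0,0,0,0],[0,0,0,0,0,10],[0,0,0,0,0,10],[0,0,0,0,0,10],[0,0,0,0,0,10],[0,0,0,0,0,10],[0,0,0,0,0,10],[0,0,0,0,0,10]]'
python3 -m inch '[[0,0,0,0,0,10],[0,0,0,0,0,10],[0,0,40,0,0,3],[0,0,40,0,0,0],[0,0,42,0,0,0],[0,0,0,0,0,0],[0,0,0,0,0,0]]'
python3 -m inch '[[0,0,0,0,0,0],[0,0,0,0,0,0],[0,0,-40,0,0,0],[0,0,-40,0,0,0],[0,0,-40,0,0,0],[0,0,0,0,0,0]]' 0.7
python3 -c "
from h import *
go(.41,-.005,.16,0)"
```

```text
time_s: 11.02
ee_pos: [0.3602, 0.21, 0.1598]
eef_rot: [180.0, 0.1, 22.5]
wrist_force: [-1.2, 0.1, -0.4]
opening: 0.0599
gripper_force: 29.9
time_s: 11.9
ee_pos: [0.3604, 0.2101, 0.0385]
eef_rot: [180.0, 0.1, -0.1]
wrist_force: [-0.5, -0.2, -0.7]
opening: 0.0596
gripper_force: 29.9
time_s: 12.65
ee_pos: [0.362, 0.2108, 0.1612]
eef_rot: [-179.9, -0.3, -0.1]
wrist_force: [-0.3, 0.2, -0.9]
opening: 0.0793
gripper_force: 0.0
shift [ 48.5 215.7   1.2] turn z -0.1
```

```bash
python3 -m inch '[[15,43,0,0,0,0],[15,43,0,0,0,0],[15,43,0,0,0,0],[15,43,0,0,0,0],[15,43,0,0,0,0],[0,0,43,0,0,1.5],[0,0,43,0,0,0],[0,0,43,0,0,0],[0,0,0,0,0,0]]' 1
python3 -m inch '[[12,0,0,0,0,0],[12,0,0,0,0,0],[12,0,0,0,0,0],[12,0,0,0,0,0],[12,0,0,0,0,0],[12,0,0,0,0,0],[12,0,0,0,0,0],[0,0,0,0,0,0]]'
python3 -c "
from h import *
go(.555,-.005,.03,-1.5)"
```

```text
time_s: 13.78
ee_pos: [0.4329, -0.0047, 0.0272]
eef_rot: [-180.0, 0.4, -1.6]
wrist_force: [0.4, 0.2, 0.6]
opening: 0.0928
gripper_force: 0.0
time_s: 14.78
ee_pos: [0.5201, -0.0073, 0.0299]
eef_rot: [180.0, -0.1, -1.6]
wrist_force: [0.1, -0.1, -0.4]
opening: 0.0929
gripper_force: 0.0
shift [34.8 -3.3 -0.1] turn z -0.1
```

```bash
python3 -m inch '[[8,0,0,0,0,0],[8,0,0,0,0,0],[8,0,0,0,0,0]]'
python3 -m inch '[[4,0,0,0,0,0],[4,0,0,0,0,0]]'; python3 -m inch '[[3,0,0,0,0,0],[0,0,0,0,0,0]]'
python3 - <<'E'
from h import *
snap('wrist','w1');snap('top','t1')
a=cv2.resize(cv2.imread('pics/w1.png'),(800,600))[150:600]
b=cv2.resize(cv2.imread('pics/t1.png')[130:240,130:280],None,fx=4,fy=4)
c=np.zeros((600,800,3),np.uint8);c[:300,:533]=cv2.resize(a,(533,300));c[300:,:409]=cv2.resize(b,(409,300))
cv2.imwrite('pics/m1.png',c)
E
```

```text
time_s: 15.15
ee_pos: [0.5421, -0.0079, 0.0296]
eef_rot: [-180.0, 0.2, -1.6]
wrist_force: [-7.6, -0.2, 5.5]
opening: 0.0929
gripper_force: 3.9
time_s: 15.4
ee_pos: [0.55, -0.0081, 0.0296]
eef_rot: [-180.0, 0.2, -1.6]
wrist_force: [-8.3, 0.6, 5.4]
opening: 0.093
gripper_force: 4.0
time_s: 15.65
ee_pos: [0.5518, -0.0082, 0.0295]
eef_rot: [-180.0, 0.3, -1.6]
wrist_force: [-13.7, -0.5, 9.6]
opening: 0.0929
gripper_force: 7.0
```

View pics/m1.png

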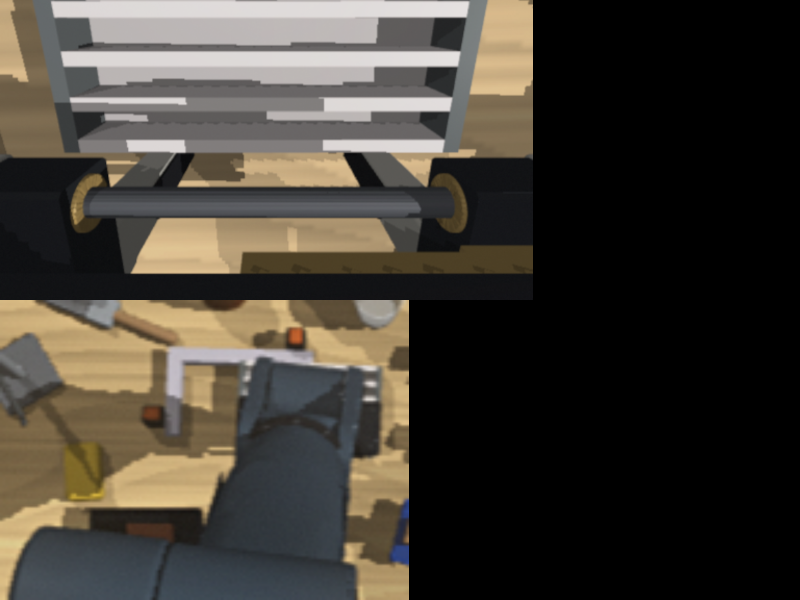

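```bash
python3 -m inch '[[-10,0,0,0,0,0],[0,0,-40,0,0,0],[0,0,-40,0,0,0],[0,0,-40,0,0,0],[0,0,0,0,0,0]]' 0
python3 -c "
from h import *
go(.607,-.135,.15,88.5)"
```

```text
time_s: 16.38
ee_pos: [0.5457, -0.0082, 0.1525]
eef_rot: [180.0, -0.4, -1.6]
wrist_force: [0.3, 0.1, -0.4]
opening: 0.0489
gripper_force: 0.0
shift [ 64.9 125.    2.5] turn z -90.1
```

```bash
python3 -m inch '[[22,42,0,0,0,0],[22,42,0,0,0,0],[21,41,0,0,0,0],[0,0,0,0,0,-10],[0,0,0,0,0,-10],[0,0,0,0,0,-10],[0,0,0,0,0,-10],[0,0,0,0,0,-10],[0,0,0,0,0,-10],[0,0,0,0,0,-10],[0,0,0,0,0,-10],[0,0,0,0,0,-10]]'
python3 - <<'E'
from h import *
go(.607,-.135,.03,88.5)
snap('wrist','w2');cv2.imwrite('pics/w2b.png',cv2.resize(cv2.imread('pics/w2.png'),(700,525)))
E
```

```text
time_s: 17.88
ee_pos: [0.6052, -0.1347, 0.1483]
eef_rot: [-180.0, -0.0, 88.7]
wrist_force: [-0.2, -0.3, 0.5]
opening: 0.0461
gripper_force: 0.0
shift [ -0.2   1.8 118.3] turn z 0.2
```

View pics/w2b.png

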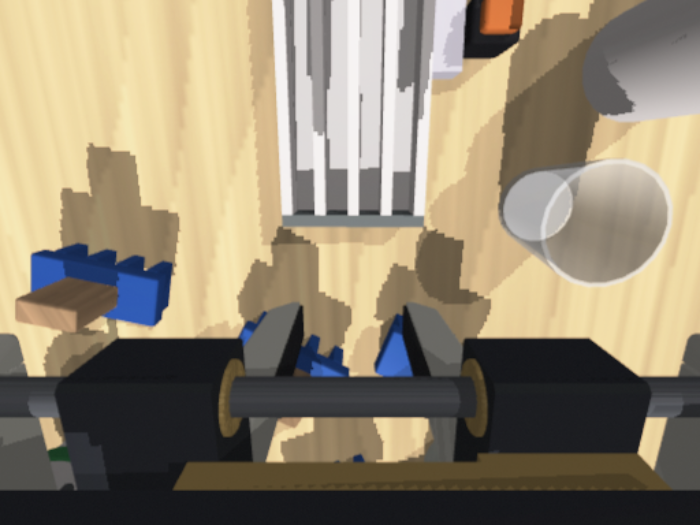

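```bash
python3 - <<'E'
from h import *
k=700/512
for u,v in((283,217),(423,217),(278,20),(433,20)): print(ray('w2',u/k,v/k,.038))
E
python3 -m inch '[[0,2,37,0,0,0],[0,0,37,0,0,0],[0,0,38,0,0,0],[0,0,0,0,0,0]]'
```

```text
[ 0.55938768 -0.10063588  0.038     ]
[ 0.65316282 -0.10282496  0.038     ]
[0.56483424 0.01576485 0.038     ]
[0.65603327 0.01360754 0.038     ]
time_s: 18.42
ee_pos: [0.6056, -0.1343, 0.0346]
eef_rot: [-179.7, -0.1, 88.2]
wrist_force: [0.3, -0.2, -0.2]
opening: 0.0466
gripper_force: 0.0
```

```bash
python3 -m inch '[[12,0,0,0,0,0],[12,0,0,0,0,0],[12,0,0,0,0,0],[12,0,0,0,0,0],[12,0,0,0,0,0],[12,0,0,0,0,0],[12,0,0,0,0,0],[0,0,0,0,0,0]]'
python3 -m inch '[[4,0,0,0,0,0],[4,0,0,0,0,0]]'; python3 -m inch '[[4,0,0,0,0,0],[0,0,0,0,0,0]]'
```

```text
time_s: 19.42
ee_pos: [0.6105, -0.0498, 0.0388]
eef_rot: [179.9, 0.0, 88.4]
wrist_force: [0.0, -0.9, -0.1]
opening: 0.0467
gripper_force: 0.0
time_s: 19.68
ee_pos: [0.6106, -0.0438, 0.0385]
eef_rot: [179.9, 0.1, 88.4]
wrist_force: [-1.7, -9.5, 4.8]
opening: 0.0465
gripper_force: 4.3
time_s: 19.92
ee_pos: [0.6107, -0.0395, 0.0385]
eef_rot: [179.9, 0.1, 88.4]
wrist_force: [-1.9, -4.6, 3.6]
opening: 0.0462
gripper_force: 2.5
```

```bash
for i in 1 2 3; do python3 -m inch '[[2,0,0,0,0,0],[0,0,0,0,0,0]]' | grep -E 'ee_pos|wrist'; done
```

```text
ee_pos: [0.6107, -0.0377, 0.0385]
wrist_force: [-1.5, -6.2, 4.4]
ee_pos: [0.6108, -0.0358, 0.0385]
wrist_force: [-0.8, -6.2, 5.0]
ee_pos: [0.6108, -0.0338, 0.0385]
wrist_force: [-0.6, -7.9, 4.4]
```

```bash
for i in 1 2 3; do python3 -m inch '[[2,0,0,0,0,0],[0,0,0,0,0,0]]' | grep -E 'ee_pos|wrist'; done
```

```text
ee_pos: [0.6109, -0.0333, 0.0385]
wrist_force: [-1.3, -16.9, 3.6]
ee_pos: [0.6115, -0.033, 0.0386]
wrist_force: [-0.4, -28.9, 2.2]
ee_pos: [0.612, -0.0327, 0.0388]
wrist_force: [1.0, -40.2, 1.4]
```

```bash
python3 -m inch '[[-15,0,0,0,0,0],[0,0,-40,0,0,0],[0,0,-40,0,0,0],[0,0,-40,0,0,0],[-10,0,-40,0,0,0],[0,0,-40,0,0,0],[0,0,0,0,0,0]]'
python3 - <<'E'
from h import *
snap('wrist','w3');cv2.imwrite('pics/w3b.png',cv2.resize(cv2.imread('pics/w3.png')[:300],None,fx=1.5625,fy=1.5625,interpolation=cv2.INTER_CUBIC))
E
```

```text
time_s: 22.3
ee_pos: [0.6111, -0.052, 0.241]
eef_rot: [179.7, 0.0, 88.3]
wrist_force: [0.6, 1.0, -0.5]
opening: 0.0469
gripper_force: 0.0
```

View pics/w3b.png

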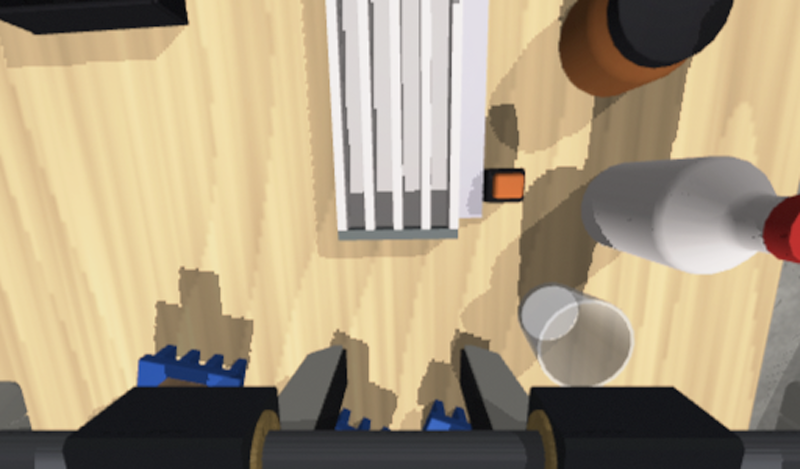

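```bash
python3 - <<'E'
from h import *
k=1.5625
for u,v in((338,232),(458,230),(331,20),(461,20)): print(ray('w3',u/k,v/k,.038))
go(.4205,-.150,.16,76)
E
```

```text
[ 0.56202934 -0.0190478   0.038     ]
[ 0.65693439 -0.02033264  0.038     ]
[0.56734028 0.12854078 0.038     ]
[0.6583928  0.12602652 0.038     ]
shift [-103.6 -186.8   78.7] turn z 12.4
```

```bash
python3 -m inch '[[-26,-47,0,0,0,0],[-26,-47,0,0,0,0],[-26,-47,0,0,0,0],[-26,-46,0,0,0,0],[0,0,40,0,0,6],[0,0,40,0,0,6],[0,0,0,0,0,0]]' 0.6
python3 - <<'E'
from h import *
k=1.5625
print('barend',ray('w3',482/k,217/k,.025),ray('w3',482/k,217/k,.0))
go(.4205,-.150,.063,76)
snap('scene','s2');snap('top','t2');snap('wrist','w4')
a=cv2.resize(cv2.imread('pics/s2.png')[180:270,230:360],None,fx=3.1,fy=3.1,interpolation=cv2.INTER_CUBIC)
b=cv2.resize(cv2.imread('pics/t2.png')[130:220,170:280],None,fx=3.5,fy=3.5,interpolation=cv2.INTER_CUBIC)
w=cv2.resize(cv2.imread('pics/w4.png'),(380,285))
c=np.zeros((600,800,3),np.uint8);c[:a.shape[0],:a.shape[1]]=a;c[:b.shape[0],410:410+b.shape[1]]=b[:,:390];c[315:,:380]=w
cv2.imwrite('pics/m2.png',c)
E
```

```text
time_s: 23.22
ee_pos: [0.4182, -0.1496, 0.1551]
eef_rot: [-179.6, -0.1, 76.4]
wrist_force: [0.4, -0.3, 0.9]
opening: 0.0739
gripper_force: 0.0
barend [ 0.67810474 -0.01191353  0.025     ] [ 0.68265952 -0.01414562  0.        ]
shift [ 0.2  2.4 92.1] turn z 0.4
```

View pics/m2.png

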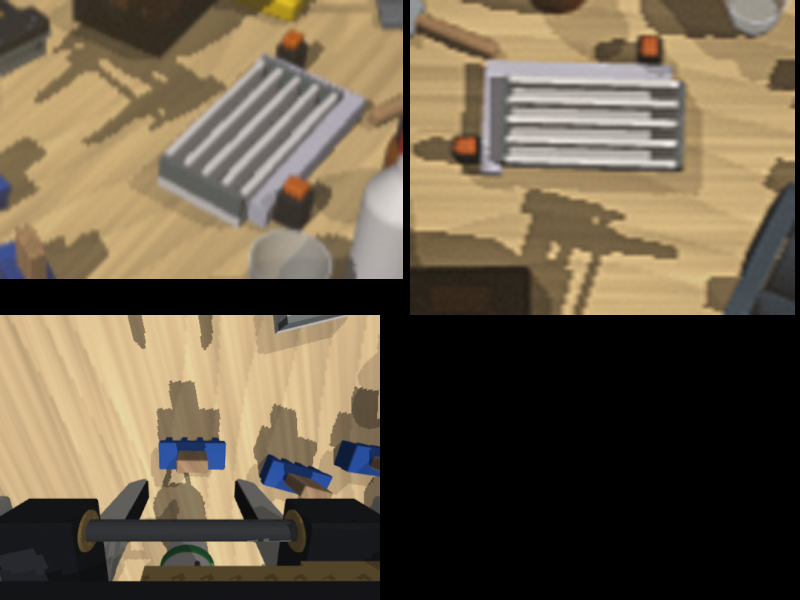

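```bash
python3 -m inch '[[0,2,30,0,0,0],[0,0,30,0,0,0],[0,0,30,0,0,0],[0,0,0,0,0,0]]'
python3 -m inch '[[0,0,0,0,0,0],[0,0,0,0,0,0],[0,0,0,0,0,0],[0,0,0,0,0,0]]' -1 25
python3 -m inch '[[0,0,-40,0,0,0],[0,0,-40,0,0,0],[0,0,-40,0,0,0],[0,0,0,0,0,0]]'
python3 -c "
from h import *
go(.611,.142,.185,88.4)"
```

```text
time_s: 23.88
ee_pos: [0.4218, -0.1508, 0.0675]
eef_rot: [-179.9, -0.0, 76.4]
wrist_force: [-0.0, -0.3, 1.2]
opening: 0.0744
gripper_force: 0.0
time_s: 24.38
ee_pos: [0.4222, -0.1511, 0.068]
eef_rot: [180.0, 0.0, 76.4]
wrist_force: [-0.4, -0.0, 0.6]
opening: 0.0387
gripper_force: 0.6
time_s: 24.88
ee_pos: [0.423, -0.1515, 0.1899]
eef_rot: [179.7, 0.1, 76.4]
wrist_force: [0.3, -0.8, -2.4]
opening: 0.0354
gripper_force: 25.0
shift [329.5 113.5   4.9] turn z -12.0
```

```bash
python3 -m inch '[[41,14,0,0,0,0],[41,14,0,0,0,0],[41,14,0,0,0,0],[41,14,0,0,0,0],[41,14,0,0,0,0],[41,14,0,0,0,0],[41,14,0,0,0,0],[41,14,0,0,0,0],[0,0,0,0,0,-6],[0,0,0,0,0,-6],[0,0,0,0,0,0]]' - 40
python3 - <<'E'
from h import *
go(.611,.142,.185,88.4)
snap('wrist','w5');snap('scene','s3')
a=cv2.resize(cv2.imread('pics/s3.png')[120:270,200:370],(453,400),interpolation=cv2.INTER_CUBIC)
w=cv2.resize(cv2.imread('pics/w5.png')[100:],(800,444))[:,:]
cv2.imwrite('pics/m3.png',np.vstack([cv2.resize(w,(453,252)),a[:340]]))
E
```

```text
time_s: 26.25
ee_pos: [0.6076, 0.1413, 0.186]
eef_rot: [-179.9, 0.0, 88.3]
wrist_force: [-1.3, -0.2, -1.8]
opening: 0.0358
gripper_force: 40.0
shift [0.8 3.4 1. ] turn z -0.1
```

View pics/m3.png

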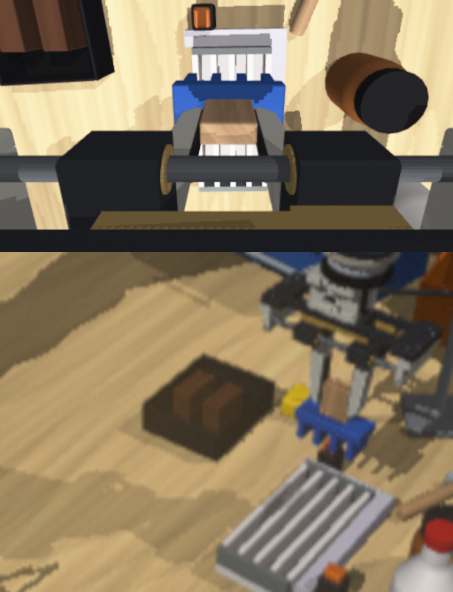

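The core is held upright over the mould's +y end, and both offcuts lie in the tray. A closer crop will give me the alignment.

```bash
python3 - <<'E'
from h import *
im=cv2.imread('pics/w5.png')
cv2.imwrite('pics/c5.png',cv2.resize(im[105:325,180:340],None,fx=4.5,fy=2.7,interpolation=cv2.INTER_CUBIC))
E
```

```text
(no output)
```

View pics/c5.png

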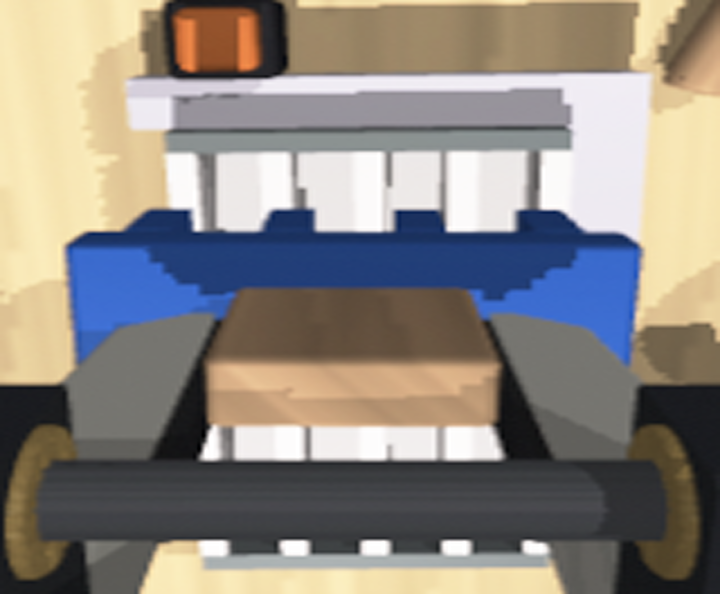

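```bash
python3 - <<'E'
from h import *
P=lambda u,v,z:ray('w5',180+u/4.5,105+v/2.7,z)
a=[P(167,130,.038),P(571,130,.038)];b=[P(204,568,.038),P(548,568,.038)]
print(a,b);ca=np.mean(a,0);cb=np.mean(b,0);m=(ca+cb)/2;print('mould',ca,cb,m,np.degrees(np.arctan2(*(ca-cb)[:2])),np.linalg.norm(ca-cb))
for z in(.155,.165,.16): print('core bar',z,P(68,243,z),P(638,243,z),(P(68,243,z)+P(638,243,z))/2)
print('fins lip',proj('w5',[.6076,.1413+.019,.163]))
c=(np.mean([P(68,243,.16),P(638,243,.16)],0))
E
```

```text
[array([0.56578111, 0.17553795, 0.038     ]), array([0.65960124, 0.17277738, 0.038     ])] [array([ 0.56217128, -0.02519248,  0.038     ]), array([ 0.65675578, -0.02783989,  0.038     ])]
mould [0.61269117 0.17415766 0.038     ] [ 0.60946353 -0.02651619  0.038     ] [0.61107735 0.07382074 0.038     ] 0.9214679372534372 0.20069980538974982
core bar 0.155 [0.5672374  0.16384291 0.155     ] [0.65000096 0.16143461 0.155     ] [0.60861918 0.16263876 0.155     ]
core bar 0.165 [0.56967829 0.16667255 0.165     ] [0.64772875 0.1644014  0.165     ] [0.60870352 0.16553698 0.165     ]
core bar 0.16 [0.56845784 0.16525773 0.16      ] [0.64886485 0.16291801 0.16      ] [0.60866135 0.16408787 0.16      ]
fins lip [256.90047223 202.16401429]
```

```bash
python3 -m inch '[[1,4,20,0,0,0],[0,0,20,0,0,0],[0,0,16,0,0,0],[0,0,0,0,0,0]]' | grep -E 'pos|rot|wrist'
python3 -m inch '[[0,0,7,0,0,0],[0,0,7,0,0,0],[0,0,6,0,0,0],[0,0,0,0,0,0]]'| grep -E 'pos|rot|wrist'
python3 -m inch '[[0,0,5,0,0,0],[0,0,5,0,0,0],[0,0,5,0,0,0],[0,0,0,0,0,0]]'| grep -E 'pos|rot|wrist'
```

```text
ee_pos: [0.6115, 0.142, 0.1298]
eef_rot: [-179.8, 0.0, 88.3]
wrist_force: [-0.5, -0.2, -0.7]
ee_pos: [0.612, 0.1421, 0.1112]
eef_rot: [-180.0, 0.0, 88.4]
wrist_force: [0.9, 0.3, -1.0]
ee_pos: [0.612, 0.1421, 0.0961]
eef_rot: [-180.0, 0.0, 88.4]
wrist_force: [-0.4, -0.3, -2.1]
```

```bash
for i in 1 2 3; do python3 -m inch '[[0,0,3,0,0,0],[0,0,0,0,0,0]]'| grep -E 'pos|wrist'; done
```

```text
ee_pos: [0.6121, 0.1422, 0.0935]
wrist_force: [0.4, -0.0, -2.0]
ee_pos: [0.6121, 0.1422, 0.0904]
wrist_force: [0.3, -0.1, -2.0]
ee_pos: [0.6126, 0.1422, 0.0893]
wrist_force: [-3.9, -1.8, 13.9]
```

```bash
cat >> h.py <<'E'
def cores(f):
    im=cv2.imread(f'pics/{f}.png');h=cv2.cvtColor(im,cv2.COLOR_BGR2HSV)
    m=cv2.inRange(h,(108,140,60),(125,255,255));m[:125]=0;m[260:]=0;m[:,:160]=0
    m=cv2.morphologyEx(m,cv2.MORPH_CLOSE,np.ones((5,5)))
    for c in cv2.findContours(m,0,2)[0]:
        if cv2.contourArea(c)<60: continue
        q=cv2.boxPoints(cv2.minAreaRect(c)); P=[ray(f,*p,.036)[:2] for p in q]
        e=[P[1]-P[0],P[2]-P[1]]; e=max(e,key=np.linalg.norm); a=np.degrees(np.arctan2(e[1],e[0]))
        print('core',np.mean(P,0).round(4),'yaw+90:',round((a+180)%180 if (a+180)%180>90 else (a%180)+0,1),'len',np.linalg.norm(e).round(3))
E
python3 -m inch '[[0,0,0,0,0,0],[0,0,0,0,0,0],[0,0,-30,0,0,0],[0,0,-40,0,0,0],[0,0,-20,0,0,0],[0,0,0,0,0,0]]' 0.4
python3 - <<'E'
from h import *
snap('top','t3');cores('t0');print();cores('t3')
go(.551,-.218,.18,60.5)
E
```

```text
time_s: 29.35
ee_pos: [0.6128, 0.1423, 0.1788]
eef_rot: [179.9, -0.0, 88.4]
wrist_force: [0.3, -0.4, -0.8]
opening: 0.0648
gripper_force: 0.0
core [ 0.5531 -0.2156] yaw+90: 150.8 len 0.084
core [ 0.6664 -0.2173] yaw+90: 157.9 len 0.084

core [ 0.5531 -0.2156] yaw+90: 150.8 len 0.083
shift [-361.8  -50.9   -2.6] turn z 27.9
```

```bash
python3 -m inch '[[-45,-6,0,0,0,0],[-45,-6,0,0,0,0],[-45,-6,0,0,0,0],[-45,-6,0,0,0,0],[-45,-6,0,0,0,0],[-45,-6,0,0,0,0],[-45,-7,0,0,0,0],[-46,-7,0,0,0,9],[0,0,0,0,0,9],[0,0,0,0,0,10],[0,0,0,0,0,0]]'
python3 -c "
from h import *
snap('top','t4');cores('t4')
go(.552,-.217,.064,60.8)"
```

```text
time_s: 30.78
ee_pos: [0.5514, -0.2171, 0.1762]
eef_rot: [-179.9, 0.0, 60.4]
wrist_force: [0.1, 0.1, -0.2]
opening: 0.065
gripper_force: 0.0
shift [  0.3   0.4 112.4] turn z -0.2
```

```bash
python3 -m inch '[[0,0,37,0,0,0],[0,0,37,0,0,0],[0,0,37,0,0,0],[0,0,0,0,0,0]]' | grep pos
python3 -m inch '[[0,0,0,0,0,0],[0,0,0,0,0,0],[0,0,0,0,0,0],[0,0,0,0,0,0],[0,0,0,0,0,0],[0,0,0,0,0,0]]' -1 40
python3 -m inch '[[0,0,-40,0,0,0],[0,0,-40,0,0,0],[0,0,-40,0,0,0],[0,0,0,0,0,0]]'
python3 -c "
from h import *
go(.6105,.097,.185,88.5)"
```

```text
ee_pos: [0.5505, -0.2164, 0.0642]
time_s: 32.08
ee_pos: [0.5522, -0.2174, 0.0675]
eef_rot: [179.9, -0.0, 60.4]
wrist_force: [-1.2, 0.8, 6.2]
opening: 0.0359
gripper_force: 40.0
time_s: 32.58
ee_pos: [0.553, -0.2178, 0.1895]
eef_rot: [179.7, -0.0, 60.4]
wrist_force: [-0.7, 0.1, -1.5]
opening: 0.0358
gripper_force: 40.0
shift [ 302.  -105.7    4.5] turn z -28.1
```

```bash
python3 -m inch '[[43,-15,0,0,0,0],[43,-15,0,0,0,0],[43,-15,0,0,0,0],[43,-15,0,0,0,0],[43,-15,0,0,0,0],[43,-15,0,0,0,0],[44,-16,0,0,0,0],[0,0,0,0,0,-9],[0,0,0,0,0,-9],[0,0,0,0,0,-10],[0,0,0,0,0,0]]'
python3 -c "
from h import *
snap('wrist','w6')
go(.6105,.097,.125,88.5)"
```

```text
time_s: 33.95
ee_pos: [0.6086, 0.0976, 0.1853]
eef_rot: [-179.9, 0.0, 88.3]
wrist_force: [-0.1, 0.8, -0.7]
opening: 0.0357
gripper_force: 40.0
shift [-0.6  1.8 60.6] turn z -0.4
```

```bash
python3 -m inch '[[-1,2,20,0,0,0],[0,0,20,0,0,0],[0,0,20,0,0,0],[0,0,0,0,0,0]]' | grep -E 'pos|rot|wrist'
python3 -m inch '[[0,0,7,0,0,0],[0,0,7,0,0,0],[0,0,6,0,0,0],[0,0,0,0,0,0]]'| grep -E 'pos|wrist'
python3 -m inch '[[0,0,5,0,0,0],[0,0,5,0,0,0],[0,0,5,0,0,0],[0,0,0,0,0,0]]'| grep -E 'pos|wrist'
python3 -m inch '[[0,0,4,0,0,0],[0,0,3,0,0,0],[0,0,2,0,0,0],[0,0,0,0,0,0]]'| grep -E 'pos|wrist'
```

```text
ee_pos: [0.6099, 0.0964, 0.124]
eef_rot: [-179.8, 0.0, 88.3]
wrist_force: [-0.2, 0.9, -0.8]
ee_pos: [0.6109, 0.0966, 0.1062]
wrist_force: [-0.5, -0.2, -1.0]
ee_pos: [0.6108, 0.0966, 0.0911]
wrist_force: [0.7, -0.2, -1.1]
ee_pos: [0.611, 0.0966, 0.0825]
wrist_force: [0.1, 0.0, -0.5]
```

```bash
python3 -m inch '[[0,0,2,0,0,0],[0,0,0,0,0,0]]'| grep -E 'pos|wrist'
python3 -m inch '[[0,0,0,0,0,0],[0,0,0,0,0,0],[0,0,-30,0,0,0],[0,0,-40,0,0,0],[0,0,-30,0,0,0],[0,0,0,0,0,0]]' 0.4
python3 - <<'E'
from h import *
snap('top','t5');cores('t5');snap('wrist','w7');snap('scene','s5')
go(.666,-.218,.18,67)
E
```

```text
ee_pos: [0.6113, 0.0966, 0.0815]
wrist_force: [-3.3, -0.1, 6.1]
time_s: 37.0
ee_pos: [0.6121, 0.0967, 0.1827]
eef_rot: [179.8, -0.0, 88.4]
wrist_force: [0.0, 0.7, -0.0]
opening: 0.0647
gripper_force: 0.0
shift [-312.9   64.4   -0.7] turn z 21.4
```

```bash
python3 - <<'E'
from h import *
for f in('s0','s5'):
    im=cv2.imread(f'pics/{f}.png');m=cv2.inRange(cv2.cvtColor(im,cv2.COLOR_BGR2HSV),(108,140,50),(125,255,255))
    for n,p in(('A',(.665,-.218,.03)),('C',(.577,-.353,.03))):
        u,v=proj(f,p).astype(int);s=m[v-30:v+30,u-35:u+35];M=cv2.moments(s,True);print(f,n,u,v,M['m00'],M['m10']/max(M['m00'],1)-35,M['m01']/max(M['m00'],1)-30)
E
python3 -m inch '[[-45,9,0,0,0,0],[-45,9,0,0,0,0],[-45,9,0,0,0,0],[-45,9,0,0,0,0],[-45,9,0,0,0,0],[-45,9,0,0,0,0],[-43,10,0,0,0,7],[0,0,0,0,0,7],[0,0,0,0,0,7],[0,0,0,0,0,0]]'
python3 -c "
from h import *
go(.665,-.218,.064,67)"
```

```text
s0 A 271 290 326.0 -7.631901840490798 -1.837423312883434
s0 C 211 308 331.0 5.546827794561935 0.8126888217522641
s5 A 271 290 145.0 5.2689655172413765 5.96551724137931
s5 C 211 308 259.0 4.100386100386103 4.011583011583014
time_s: 38.4
ee_pos: [0.6656, -0.218, 0.179]
eef_rot: [-179.9, 0.0, 67.4]
wrist_force: [0.2, 0.3, 0.1]
opening: 0.0651
gripper_force: 0.0
shift [ -0.3  -0.6 115. ] turn z 0.4
```

```bash
python3 - <<'E'
from h import *
snap('wrist','w8');snap('scene','s6')
a=cv2.resize(cv2.imread('pics/s6.png')[180:345,130:340],(420,330),interpolation=cv2.INTER_CUBIC)
d=cv2.resize(cv2.imread('pics/s5.png')[160:350,130:370],(379,300),interpolation=cv2.INTER_CUBIC)
w=cv2.resize(cv2.imread('pics/w8.png'),(379,284))
c=np.zeros((600,800,3),np.uint8);c[:330,:420]=a;c[:300,420:799]=d;c[300:584,420:799]=w
e=cv2.resize(cv2.imread('pics/w7.png'),(360,270));c[330:,:360]=e
cv2.imwrite('pics/m4.png',c)
E
```

```text
(no output)
```

View pics/m4.png

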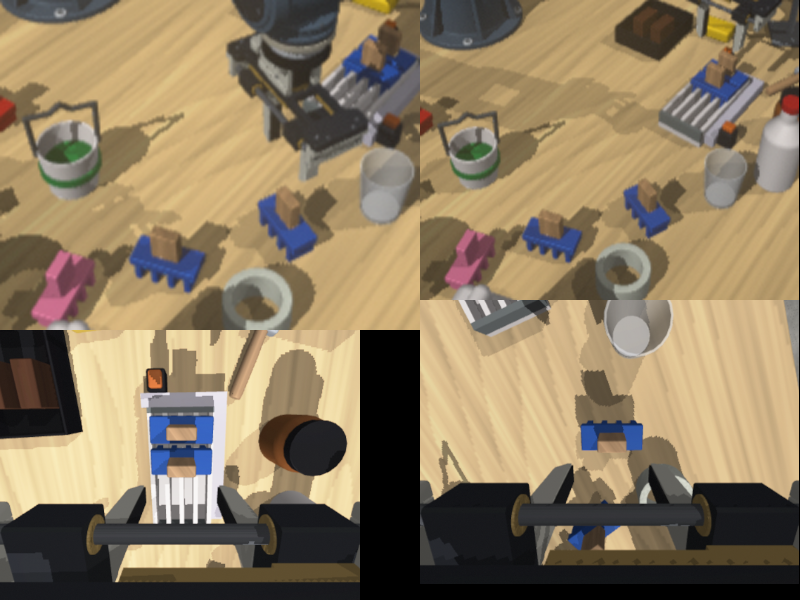

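Both cores sit well in the mould (wrist view at lower left). Cores A and C have not moved, and A is centred under the gripper at (611,437).

```bash
python3 -m inch '[[0,0,38,0,0,0],[0,0,38,0,0,0],[0,0,38,0,0,0],[0,0,0,0,0,0]]' | grep pos
python3 -m inch '[[0,0,0,0,0,0],[0,0,0,0,0,0],[0,0,0,0,0,0],[0,0,0,0,0,0],[0,0,0,0,0,0],[0,0,0,0,0,0]]' -1 40
python3 -m inch '[[0,0,-40,0,0,0],[0,0,-40,0,0,0],[0,0,-40,0,0,0],[0,0,0,0,0,0]]'
python3 -c "
from h import *
go(.610,.0505,.187,88.5)"
```

```text
ee_pos: [0.6651, -0.2175, 0.0643]
time_s: 39.75
ee_pos: [0.6663, -0.2182, 0.0674]
eef_rot: [180.0, -0.0, 67.4]
wrist_force: [-1.2, 0.4, 6.1]
opening: 0.0359
gripper_force: 40.0
time_s: 40.25
ee_pos: [0.6673, -0.2185, 0.1897]
eef_rot: [179.7, -0.0, 67.4]
wrist_force: [-0.7, -0.2, -2.4]
opening: 0.0358
gripper_force: 40.0
shift [ 226.3 -156.4    2.7] turn z -21.1
```

```bash
python3 -m inch '[[38,-26,0,0,0,0],[38,-26,0,0,0,0],[38,-26,0,0,0,0],[38,-26,0,0,0,0],[37,-26,0,0,0,0],[37,-26,0,0,0,0],[0,0,0,0,0,-7],[0,0,0,0,0,-7],[0,0,0,0,0,-7],[0,0,0,0,0,0]]'
python3 -c "
from h import *
go(.610,.0505,.125,88.5)"
```

```text
time_s: 41.5
ee_pos: [0.6085, 0.0505, 0.1851]
eef_rot: [-179.9, 0.0, 88.3]
wrist_force: [-0.2, -0.4, -1.2]
opening: 0.0358
gripper_force: 40.0
shift [-0.   1.5 60.1] turn z -0.2
```

```bash
python3 -m inch '[[0,2,20,0,0,0],[0,0,20,0,0,0],[0,0,20,0,0,0],[0,0,0,0,0,0]]' | grep -E 'pos|rot|wrist'
python3 -m inch '[[0,0,7,0,0,0],[0,0,7,0,0,0],[0,0,6,0,0,0],[0,0,0,0,0,0]]'| grep -E 'pos|wrist'
python3 -m inch '[[0,0,5,0,0,0],[0,0,5,0,0,0],[0,0,5,0,0,0],[0,0,0,0,0,0]]'| grep -E 'pos|wrist'
python3 -m inch '[[0,0,4,0,0,0],[0,0,3,0,0,0],[0,0,3,0,0,0],[0,0,0,0,0,0]]'| grep -E 'pos|wrist'
```

```text
ee_pos: [0.6098, 0.0504, 0.1238]
eef_rot: [-179.7, 0.0, 88.3]
wrist_force: [-0.4, -0.7, -2.4]
ee_pos: [0.6109, 0.0505, 0.1062]
wrist_force: [-0.6, -0.4, -1.5]
ee_pos: [0.6109, 0.0505, 0.0911]
wrist_force: [0.4, 0.0, -2.0]
ee_pos: [0.6111, 0.0505, 0.0815]
wrist_force: [0.3, -0.3, -0.7]
```

```bash
python3 -m inch '[[0,0,2,0,0,0],[0,0,0,0,0,0]]'| grep -E 'pos|wrist'
python3 -m inch '[[0,0,0,0,0,0],[0,0,0,0,0,0],[0,0,-30,0,0,0],[0,0,-40,0,0,0],[0,0,-30,0,0,0],[0,0,0,0,0,0]]' 0.4
python3 - <<'E'
from h import *
snap('top','t7');cores('t7');snap('scene','s7')
for f in('s6','s7'):
    im=cv2.imread(f'pics/{f}.png');m=cv2.inRange(cv2.cvtColor(im,cv2.COLOR_BGR2HSV),(108,140,50),(125,255,255))
    s=m[270:345,170:250];M=cv2.moments(s,True);print(f,M['m00'],M['m10']/M['m00']+170,M['m01']/M['m00']+270)
go(.577,-.3535,.18,107)
E
```

```text
ee_pos: [0.6113, 0.0505, 0.0813]
wrist_force: [-7.7, 0.2, 17.9]
time_s: 44.5
ee_pos: [0.6122, 0.0505, 0.1816]
eef_rot: [179.8, -0.0, 88.4]
wrist_force: [-0.3, -0.2, -1.5]
opening: 0.0655
gripper_force: 0.0
s6 245.0 211.57551020408164 312.26938775510206
s7 246.0 215.3821138211382 312.0934959349594
shift [-404.8  -22.2   -1.2] turn z -18.6
```

```bash
python3 -m inch '[[-45,-2,0,0,0,0],[-45,-2,0,0,0,0],[-45,-2,0,0,0,0],[-45,-3,0,0,0,0],[-45,-3,0,0,0,0],[-45,-3,0,0,0,0],[-45,-3,0,0,0,-6],[-45,-3,0,0,0,-6],[-45,0,0,0,0,-6],[0,0,0,0,0,0]]' 0.6
python3 - <<'E'
from h import *
go(.577,-.3535,.064,107)
snap('wrist','w9');snap('scene','s8');cv2.imwrite('pics/m5.png',np.vstack([cv2.resize(cv2.imread('pics/w9.png'),(440,330)),cv2.resize(cv2.imread('pics/s8.png')[200:345,140:370],(440,270),interpolation=cv2.INTER_CUBIC)]))
E
```

```text
time_s: 45.85
ee_pos: [0.5918, -0.3556, 0.1772]
eef_rot: [-179.9, -0.1, 106.3]
wrist_force: [0.3, 0.8, -1.0]
opening: 0.0741
gripper_force: 0.0
shift [  6.1 -13.6 113.2] turn z -0.7
```

View pics/m5.png

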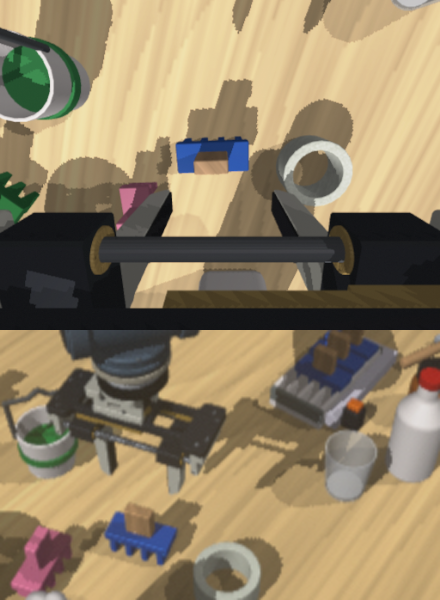

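```bash
python3 - <<'E'
from h import *
k=440/512
q=np.array([ray('w9',u/k,v/k,.038)[:2] for u,v in((177,146),(247,142),(249,170),(178,174))]);print(q,q.mean(0))
d=q[1]-q[0]+q[2]-q[3];y=np.degrees(np.arctan2(d[1],d[0]));print(y+90)
w=[ray('w9',u/k,v/k,.082)[:2] for u,v in((195,152),(229,151),(229,160),(195,163))];print(np.mean(w,0))
c=q.mean(0);go(c[0],c[1],.064,y+90)
E
```

```text
[[ 0.53488311 -0.35411597]
 [ 0.61400575 -0.32600772]
 [ 0.62706267 -0.35852908]
 [ 0.54424634 -0.38806418]] [ 0.58004947 -0.35667924]
109.59355284425008
[ 0.57752713 -0.34426802]
shift [ -0.4 -12.6 113.8] turn z -3.3
```

```bash
python3 -m inch '[[1,-13,0,0,0,-1.5],[0,0,38,0,0,0],[0,0,38,0,0,0],[0,0,37,0,0,0],[0,0,0,0,0,0]]' | grep -E 'pos|rot|wrist'
python3 -m inch '[[0,0,0,0,0,0],[0,0,0,0,0,0],[0,0,0,0,0,0],[0,0,0,0,0,0],[0,0,0,0,0,0],[0,0,0,0,0,0]]' -1 40
python3 -m inch '[[0,0,-40,0,0,0],[0,0,-40,0,0,0],[0,0,-40,0,0,0],[0,0,0,0,0,0]]'
python3 -c "
from h import *
go(.610,.0045,.187,88.5)"
```

```text
ee_pos: [0.579, -0.3539, 0.0643]
eef_rot: [-179.8, -0.2, 107.9]
wrist_force: [-0.1, 0.6, 0.3]
time_s: 47.32
ee_pos: [0.58, -0.356, 0.067]
eef_rot: [180.0, 0.0, 107.9]
wrist_force: [-0.7, -0.3, 4.4]
opening: 0.0355
gripper_force: 40.0
time_s: 47.82
ee_pos: [0.5809, -0.3566, 0.1897]
eef_rot: [179.8, 0.2, 107.9]
wrist_force: [0.8, 0.4, -1.4]
opening: 0.0357
gripper_force: 40.0
shift [334.8 138.4   2.7] turn z 19.4
```

```bash
python3 -m inch '[[42,17,0,0,0,0],[42,17,0,0,0,0],[42,17,0,0,0,0],[42,17,0,0,0,0],[42,17,0,0,0,0],[42,18,0,0,0,0],[42,18,0,0,0,0],[41,17,0,0,0,0],[0,0,0,0,0,6.5],[0,0,0,0,0,6.5],[0,0,0,0,0,6.5],[0,0,0,0,0,0]]'
python3 -c "
from h import *
go(.610,.0043,.125,88.5)"
```

```text
time_s: 49.32
ee_pos: [0.6079, 0.0053, 0.1852]
eef_rot: [-179.9, -0.0, 88.4]
wrist_force: [-0.2, -0.3, -1.3]
opening: 0.0358
gripper_force: 40.0
shift [-0.9  2.1 60.2] turn z -0.1
```

```bash
python3 -m inch '[[-1,2,20,0,0,0],[0,0,20,0,0,0],[0,0,20,0,0,0],[0,0,0,0,0,0]]' | grep -E 'pos|rot|wrist'
python3 -m inch '[[0,0,7,0,0,0],[0,0,7,0,0,0],[0,0,6,0,0,0],[0,0,0,0,0,0]]'| grep -E 'pos|wrist'
python3 -m inch '[[0,0,5,0,0,0],[0,0,5,0,0,0],[0,0,5,0,0,0],[0,0,0,0,0,0]]'| grep -E 'pos|wrist'
python3 -m inch '[[0,0,4,0,0,0],[0,0,3,0,0,0],[0,0,3,0,0,0],[0,0,0,0,0,0]]'| grep -E 'pos|wrist'
python3 -m inch '[[0,0,2,0,0,0],[0,0,0,0,0,0]]'| grep -E 'pos|wrist'
```

```text
ee_pos: [0.6092, 0.0042, 0.1239]
eef_rot: [-179.8, -0.0, 88.4]
wrist_force: [0.2, 0.0, -0.8]
ee_pos: [0.6103, 0.0042, 0.1062]
wrist_force: [-0.3, 0.3, -1.1]
ee_pos: [0.6102, 0.0042, 0.0911]
wrist_force: [-0.0, -0.7, -2.0]
ee_pos: [0.6103, 0.0042, 0.0814]
wrist_force: [0.3, 0.6, -0.8]
ee_pos: [0.6106, 0.0042, 0.0809]
wrist_force: [-3.6, 0.1, 11.6]
```

```bash
python3 -m inch '[[0,0,0,0,0,0],[0,0,0,0,0,0],[0,0,-30,0,0,0],[0,0,-40,0,0,0],[0,0,-40,0,0,0],[0,0,0,0,0,0]]' 0.4
python3 - <<'E'
from h import *
k=1.5625
print([ray('s0',u/k,v/k,.14)[:2].round(4) for u,v in((225,380),(280,362))])
go(.357,-.347,.25,57)
E
```

```text
time_s: 52.32
ee_pos: [0.6119, 0.0041, 0.1926]
eef_rot: [179.7, 0.0, 88.4]
wrist_force: [-0.2, -0.2, 0.4]
opening: 0.0649
gripper_force: 0.0
[array([ 0.3623, -0.3645]), array([ 0.4036, -0.2799])]
shift [-358.3 -244.7  -57.4] turn z 31.4
```

```bash
python3 -m inch '[[0,0,-45,0,0,0],[0,0,-45,0,0,0],[-45,-31,0,0,0,0],[-45,-31,0,0,0,0],[-45,-31,0,0,0,0],[-45,-31,0,0,0,0],[-45,-31,0,0,0,0],[-45,-30,0,0,0,0],[-45,-30,0,0,0,0],[-43,-30,0,0,0,0],[0,0,0,0,0,8],[0,0,0,0,0,8]]' 1
python3 -m inch '[[0,0,0,0,0,8],[0,0,0,0,0,6],[-20,0,0,0,0,0],[0,0,0,0,0,0],[0,0,0,0,0,0]]'
python3 - <<'E'
from h import *
snap('wrist','w10');snap('scene','s9');snap('top','t9')
w=cv2.resize(cv2.imread('pics/w10.png'),(560,420),interpolation=cv2.INTER_CUBIC)
c=np.zeros((600,800,3),np.uint8);c[:420,:560]=w
b=cv2.resize(cv2.imread('pics/t9.png')[130:220,150:280],(240,166));c[:166,560:]=b
d=cv2.resize(cv2.imread('pics/t9.png')[200:256,310:370],(240,224),interpolation=cv2.INTER_CUBIC);c[170:394,560:]=d
e=cv2.resize(cv2.imread('pics/s9.png')[180:270,230:370],(280,180),interpolation=cv2.INTER_CUBIC);c[420:,:280]=e
g=cv2.resize(cv2.imread('pics/s9.png')[225:285,135:195],(180,180),interpolation=cv2.INTER_CUBIC);c[420:,280:460]=g
cv2.imwrite('pics/m6.png',c)
E
```

```text
time_s: 53.82
ee_pos: [0.3547, -0.347, 0.2784]
eef_rot: [-179.9, -0.1, 72.0]
wrist_force: [-0.8, 0.0, -0.8]
opening: 0.0932
gripper_force: 0.0
time_s: 54.45
ee_pos: [0.3449, -0.3633, 0.279]
eef_rot: [-179.9, -0.0, 58.4]
wrist_force: [0.8, -0.1, 0.0]
opening: 0.0933
gripper_force: 0.0
```

View pics/m6.png

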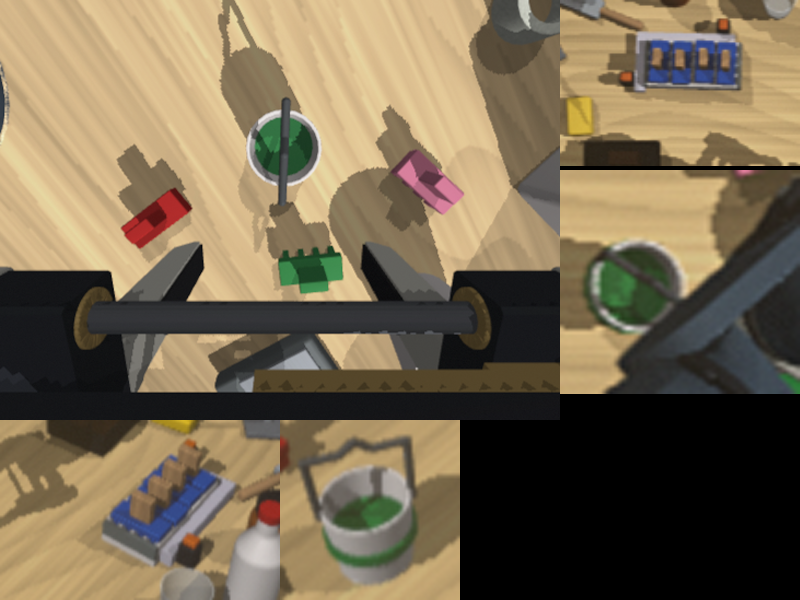

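All four cores are home and the mould is flush. In the wrist view the pot handle runs from (286,100) to (283,202).

```bash
python3 - <<'E'
from h import *
k=560/512
a=ray('w10',286/k,100/k,.14)[:2];b=ray('w10',283/k,202/k,.14)[:2];c=(a+b)/2;d=(a-b)/np.linalg.norm(a-b);y=np.degrees(np.arctan2(d[1],d[0]))
print(a,b,c,np.linalg.norm(a-b),y);g=c-.028*d;print(g)
go(g[0],g[1],.143,y)
print('other',ray('s9',*(np.array([135,225])+np.array([308-280,463-420])/3),.14),ray('s9',*(np.array([135,225])+np.array([410-280,440-420])/3),.14))
E
```

```text
[ 0.39785619 -0.2858607 ] [ 0.34739656 -0.36278893] [ 0.37262638 -0.32432482] 0.09200069032695843 56.737876781784095
[ 0.35726921 -0.34773758]
shift [ 19.6   2.3 136.4] turn z 1.6
other [ 0.35227296 -0.35481675  0.14      ] [ 0.4017577  -0.28128115  0.14      ]
```

```bash
python3 -m inch '[[22,2,0,0,0,1.6],[0,0,40,0,0,0],[0,0,40,0,0,0],[0,0,40,0,0,0],[0,0,16,0,0,0],[0,0,0,0,0,0]]' | grep -E 'pos|rot|wrist'
python3 -m inch '[[0,0,0,0,0,0],[0,0,0,0,0,0],[0,0,0,0,0,0],[0,0,0,0,0,0],[0,0,0,0,0,0],[0,0,0,0,0,0],[0,0,0,0,0,0],[0,0,0,0,0,0],[0,0,0,0,0,0],[0,0,0,0,0,0]]' -1 50
python3 -m inch '[[0,0,-10,0,0,0],[0,0,-20,0,0,0],[0,0,-20,0,0,0],[0,0,-30,0,0,0],[0,0,-30,0,0,0],[0,0,0,0,0,0],[0,0,0,0,0,0]]'
```

```text
ee_pos: [0.3581, -0.3458, 0.1435]
eef_rot: [-179.9, -0.0, 56.8]
wrist_force: [0.0, 0.6, 0.1]
time_s: 56.6
ee_pos: [0.358, -0.346, 0.1436]
eef_rot: [-180.0, -0.0, 56.8]
wrist_force: [0.3, 0.1, 0.2]
opening: 0.0064
gripper_force: 50.0
time_s: 57.48
ee_pos: [0.3578, -0.3456, 0.2528]
eef_rot: [-179.9, -0.0, 56.8]
wrist_force: [0.6, 0.0, -1.2]
opening: 0.0065
gripper_force: 50.0
```

```bash
python3 -c "
from h import *
go(.490,.271,.237,124)"
```

```text
shift [ 588.2 -227.4   15.8] turn z -67.2
```

```bash
python3 -m inch '[[15,-6,0,0,0,0],[30,-12,0,0,0,0],[40,-15,0,0,0,0],[40,-15,0,0,0,0],[40,-15,0,0,0,0],[40,-15,0,0,0,0],[40,-16,0,0,0,0],[40,-16,0,0,0,0],[40,-16,0,0,0,0],[40,-16,0,0,0,0],[40,-16,0,0,0,0],[40,-16,0,0,0,0]]' | grep -E 'pos|rot|wrist'
python3 -m inch '[[40,-15,0,0,0,0],[40,-15,0,0,0,0],[40,-14,0,0,0,0],[23,-9,0,0,0,0],[0,0,0,0,0,-7],[0,0,0,0,0,-10],[0,0,0,0,0,-10],[0,0,0,0,0,-10],[0,0,0,0,0,-10],[0,0,0,0,0,-10],[0,0,0,0,0,-10],[0,0,0,0,0,0]]'
python3 - <<'E'
from h import *
go(.490,.271,.237,124)
snap('scene','s10');snap('top','t10')
for f in('s10','t10'):
    im=cv2.imread(f'pics/{f}.png');m=cv2.inRange(cv2.cvtColor(im,cv2.COLOR_BGR2HSV),(50,90,30),(80,255,255))
    n,l,s,c=cv2.connectedComponentsWithStats(m);print(f,[(s[i][4],c[i].round()) for i in range(1,n) if s[i][4]>25])
    # expected green band centre: pot axis, ~40mm above underside
    print('expected axis at z .10/.16',proj(f,[.474,.294,.10]),proj(f,[.474,.294,.16]))
E
```

```text
ee_pos: [0.4555, 0.1237, 0.2529]
eef_rot: [-179.9, 0.1, 56.8]
wrist_force: [0.6, 0.3, -2.0]
time_s: 60.48
ee_pos: [0.4895, 0.2706, 0.2528]
eef_rot: [-179.9, -0.0, 123.7]
wrist_force: [0.3, 0.8, -2.2]
opening: 0.0065
gripper_force: 50.0
shift [ 0.1  0.6 15.8] turn z -0.3
s10 [(np.int32(45), array([311., 151.])), (np.int32(507), array([104., 293.]))]
expected axis at z .10/.16 [310.5078129  158.33440797] [312.22704891 143.9736119 ]
t10 [(np.int32(105), array([374., 240.])), (np.int32(62), array([368., 253.]))]
expected axis at z .10/.16 [158.75056584 197.37725213] [154.72152306 195.42537043]
```

```bash
python3 -m inch '[[0,0,8,0,0,0],[0,0,7,0,0,0],[0,10,0,0,0,0],[0,15,0,0,0,0],[0,15,0,0,0,0],[0,15,0,0,0,0],[0,15,0,0,0,0],[0,15,0,0,0,0],[0,0,0,0,0,0]]' | grep -E 'pos|rot|wrist'
python3 -m inch '[[0,15,0,0,0,0],[0,15,0,0,0,0],[0,10,0,0,0,0],[0,5,0,0,0,0],[0,0,0,0,0,0]]'| grep -E 'pos|rot|wrist'
python3 -c "
from h import *
go(.5977,.3438,.202,124)"
```

```text
ee_pos: [0.5619, 0.3179, 0.2382]
eef_rot: [180.0, -0.0, 123.7]
wrist_force: [-0.4, 0.4, -1.0]
ee_pos: [0.5985, 0.3424, 0.2385]
eef_rot: [-180.0, -0.0, 123.8]
wrist_force: [-0.6, 0.2, -1.9]
shift [ 1.6  0.1 36.5] turn z -0.2
```

```bash
python3 -m inch '[[0,0,6,0,0,0],[0,0,6,0,0,0],[0,0,6,0,0,0],[0,0,6,0,0,0],[0,0,4,0,0,0],[0,0,0,0,0,0]]' | grep -E 'pos|rot|wrist'
for i in 1 2 3 4; do python3 -m inch '[[0,0,2,0,0,0],[0,0,0,0,0,0]]'| grep -E 'pos|wrist'; done
```

```text
ee_pos: [0.5985, 0.3424, 0.2103]
eef_rot: [-180.0, -0.0, 123.8]
wrist_force: [-0.2, -0.4, -0.4]
ee_pos: [0.5986, 0.3425, 0.2086]
wrist_force: [0.3, 0.4, -1.1]
ee_pos: [0.5985, 0.3425, 0.2065]
wrist_force: [-0.5, 0.3, -1.9]
ee_pos: [0.5986, 0.3426, 0.2047]
wrist_force: [0.2, 0.7, 0.4]
ee_pos: [0.5988, 0.3427, 0.2032]
wrist_force: [-1.0, 1.2, 4.9]
```

```bash
python3 -m inch '[[0,0,0,0,0,0],[0,0,0,0,0,0],[0,0,0,0,0,0],[0,0,0,0,0,0],[0,0,0,0,0,0]]' 0 
python3 -m inch '[[0,0,-10,0,0,0],[0,0,-20,0,0,0],[0,0,-40,0,0,0],[0,0,-40,0,0,0],[0,0,-40,0,0,0],[0,0,0,0,0,0],[-45,0,0,0,0,0],[-45,0,0,0,0,0],[-45,0,0,0,0,0],[-45,0,0,0,0,0],[0,0,0,0,0,0],[0,0,0,0,0,0]]'
python3 - <<'E'
from h import *
for j in range(2):
    f=f's1{j+1}';snap('scene',f);im=cv2.imread(f'pics/{f}.png');m=cv2.inRange(cv2.cvtColor(im,cv2.COLOR_BGR2HSV),(50,90,30),(80,255,255))
    n,l,s,c=cv2.connectedComponentsWithStats(m);print([(s[i].tolist(),c[i].round(1)) for i in range(1,n) if s[i][4]>25])
for z in(.057,.08,.097,.137,.209): print(z,proj('s11',[.582,.367,z]).round(1))
E
```

```text
time_s: 64.7
ee_pos: [0.5986, 0.3425, 0.2026]
eef_rot: [-180.0, 0.0, 123.8]
wrist_force: [-0.5, 0.6, 0.8]
opening: 0.046
gripper_force: 0.0
time_s: 66.2
ee_pos: [0.6982, 0.1933, 0.3521]
eef_rot: [-180.0, -0.0, 123.8]
wrist_force: [-0.1, 0.2, -0.4]
opening: 0.0463
gripper_force: 0.0
[([337, 159, 23, 8, 46], array([346.9, 164. ])), ([93, 274, 23, 37, 505], array([103.6, 292.6]))]
[([337, 159, 22, 8, 44], array([346.3, 164.2])), ([93, 274, 23, 37, 507], array([103.6, 292.6]))]
0.057 [345.2 169.5]
0.08 [346.2 164.3]
0.097 [346.9 160.4]
0.137 [348.7 150.9]
0.209 [352.2 133. ]
```

```bash
for i in 1 2 3; do python3 -m inch '[[0,0,0,0,0,0],[0,0,0,0,0,0],[0,0,0,0,0,0],[0,0,0,0,0,0],[0,0,0,0,0,0],[0,0,0,0,0,0],[0,0,0,0,0,0],[0,0,0,0,0,0],[0,0,0,0,0,0],[0,0,0,0,0,0],[0,0,0,0,0,0],[0,0,0,0,0,0]]' >/dev/null; done
python3 - <<'E'
from h import *
P=[]
for j in range(3):
    f=f's2{j}';snap('scene',f);im=cv2.imread(f'pics/{f}.png');P.append(im[120:200,310:390].astype(int));m=cv2.inRange(cv2.cvtColor(im,cv2.COLOR_BGR2HSV),(50,90,30),(80,255,255))
    n,l,s,c=cv2.connectedComponentsWithStats(m);print([(s[i].tolist(),c[i].round(1)) for i in range(1,n) if 25<s[i][4]<200])
print(abs(P[0]-P[2]).max(),abs(P[0]-P[1]).mean())
E
```

```text
[([337, 159, 22, 8, 45], array([346.5, 164.2]))]
[([337, 159, 22, 8, 44], array([346.3, 164.2]))]
[([337, 159, 22, 8, 45], array([346.5, 164.2]))]
9 0.8658333333333333
```

The pot hangs still at the expected spot, so I'm handing in.

```bash
python3 -c "
from rig import r
print(r.hand_in())"
```

```text
the job is handed in; nothing more can be done
None
```

I handed the job in: both offcuts are in the scrap tray, the mould looked flush in the fence corner, all four blue cores are home in it, and the pot hangs still on the hook; the hand-in gave no verdict.

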